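# Put the amber reagent bottles in their colour-coded holders

## Task

Stand each of the four round amber reagent bottles upright in the round holder that has the colour of its cap; lower each one all the way down before letting go, never drop one or tip one over. Leave the two square white bottles, whose caps look the same, standing where they are.

Things in the scene. Friction and masses are not known exactly. Their poses are not given: they have to be found in the camera images.
- bottle_red: Loose round amber (dark brown) glass reagent bottle with a red screw cap and a plain pale label band: straight body 40 mm in diameter up to 50 mm height, shoulder sloping in to the neck at 58 mm, cap 25 mm in diameter from 60 to 78 mm height; about 0.12 kg, varies. Stands upright on the bench. Origin: centre of its underside; z up through the cap.
- bottle_blue: Loose round amber (dark brown) glass reagent bottle with a blue screw cap and a plain pale label band: straight body 40 mm in diameter up to 50 mm height, shoulder sloping in to the neck at 58 mm, cap 25 mm in diameter from 60 to 78 mm height; about 0.12 kg, varies. Stands upright on the bench. Origin: centre of its underside; z up through the cap.
- bottle_green: Loose round amber (dark brown) glass reagent bottle with a green screw cap and a plain pale label band: straight body 40 mm in diameter up to 50 mm height, shoulder sloping in to the neck at 58 mm, cap 25 mm in diameter from 60 to 78 mm height; about 0.12 kg, varies. Stands upright on the bench. Origin: centre of its underside; z up through the cap.
- bottle_yellow: Loose round amber (dark brown) glass reagent bottle with a yellow screw cap and a plain pale label band: straight body 40 mm in diameter up to 50 mm height, shoulder sloping in to the neck at 58 mm, cap 25 mm in diameter from 60 to 78 mm height; about 0.12 kg, varies. Stands upright on the bench. Origin: centre of its underside; z up through the cap.
- holder_red: Round red holder for one bottle, fixed to the bench: a shallow open cup 80 mm outside and 64 mm inside diameter, floor (black inside) 4 mm above the bench, red rim 14 mm above the bench. Empty at the start. Origin: centre of its underside, on the bench; z up.
- holder_blue: Round blue holder for one bottle, fixed to the bench: a shallow open cup 80 mm outside and 64 mm inside diameter, floor (black inside) 4 mm above the bench, blue rim 14 mm above the bench. Empty at the start. Origin: centre of its underside, on the bench; z up.
- holder_green: Round green holder for one bottle, fixed to the bench: a shallow open cup 80 mm outside and 64 mm inside diameter, floor (black inside) 4 mm above the bench, green rim 14 mm above the bench. Empty at the start. Origin: centre of its underside, on the bench; z up.
- holder_yellow: Round yellow holder for one bottle, fixed to the bench: a shallow open cup 80 mm outside and 64 mm inside diameter, floor (black inside) 4 mm above the bench, yellow rim 14 mm above the bench. Empty at the start. Origin: centre of its underside, on the bench; z up.
- white_red: Loose white plastic bottle with a square body, 44 x 44 mm and 52 mm tall, and a red screw cap 25 mm in diameter from 60 to 78 mm height; to be left alone. Origin: centre of its underside; x and y square to its sides, z up.
- white_blue: Loose white plastic bottle with a square body, 44 x 44 mm and 52 mm tall, and a blue screw cap 25 mm in diameter from 60 to 78 mm height; to be left alone. Origin: centre of its underside; x and y square to its sides, z up.

How it is judged:
By the outcome, as a careful person would: the job done as asked, in the order asked, and still so for the second after the job is handed in, with the robot touching nothing.
It also fails if it takes over 102 s, if anything falls off the work surface, if the arm or the gripper's body presses on something with over 40 N, if the wrist force passes 120 N, or if a joint passes its speed limit or range.

## Robot

A 6-joint arm with a two-finger parallel gripper is mounted at the origin on the work surface. World frame = base frame: x ahead of the robot, y to its left, z up, the work surface at z = 0. Lengths are in m, angles in rad, forces in N, time in s.
With the tool pointing down it reaches from about 0.35 to 0.925 m from the base axis. Payload 6.4 kg.
Tool frame: the origin (TCP) lies between the finger pads; the fingertips stand 14 mm ahead of it and the grasp point (between the pads) lies 5 mm behind it; z points along the fingers, y is the line along which they close (so a half turn about z gives the same grasp; the last joint's range is limited). The gripper opens to 85 mm and grips with 20 to 120 N. Pads are 22 mm wide; open, the fingers measure 114 mm over their backs; the gripper's body (76 mm by 85 mm) begins 54 mm behind the grasp point. The pads swing forward as they close: fully open they stand 13 mm farther back than shut.
Start: joints at [-1.512, 0.245, 1.558, -0, 1.339, -0.174], TCP at [0.15, -0.632, 0.245] pointing down, gripper open.
Joint ranges: [-3.13, 3.13], [-1.02, 2.26], [0.13, 2.54], [-0.95, 4.09], [0.21, 2.88], [-2.74, 2.74]. Speed limits (rad/s): [2.57, 2.57, 3.14, 3.14, 3.14, 3.14].

## Interface

Orientations are given as [roll, pitch, yaw] about the fixed x, y, z axes, in that order (R = Rz(yaw) Ry(pitch) Rx(roll)).
In Python, from plant import arm gives the robot as it stands.
- The arm moves only by the shell command python3 -m inch 'ROWS'. ROWS is JSON, a list of rows, each an object of numbers: "tx", "ty", "tz": the shift along the tool's x, y, z normalised to -1 to 1, where 1 is 600 mm; "ax", "ay", "az": the turn, a rotation vector about the tool's x, y, z normalised to -1 to 1, where 1 is 180 degrees; "grip": the closure, from 0 (fully open) to 1 (shut). A call has 1 to 5 rows; each row is the pose to reach, as a shift and turn from the pose commanded when the call began, along the tool's axes at that moment, turning the shorter way round; what a row does not reach only later rows make up. A row lasts 1/8 s, in which the tool goes at most 62.5 mm and 10.7 degrees, less where a joint would pass 70% of its speed; a pose out of reach is approached as far as the arm can. A call with a number of a shift or a turn outside -1 to 1 is refused whole. A call with a gripper value outside its range is refused whole. The fingers move at their own pace and stop on an object; the grip force is fixed at half the most. Time passes only in rows, so rows that repeat a pose let the fingers close. It gives the time, the measured TCP pose, the force, the opening and the grip force at its end, in the units of the state.
- arm.read_state(): the state, without advancing time (a new reading comes with each control period).
- arm.get_image(name): name is "scene" or "top" or "wrist"; returns a dict with "color" (384x512x3 uint8, red, green, blue), "fovy" (degrees; the focal length in pixels is half the picture's height over the tangent of half this angle, whatever the lens; pixels are square), "cx", "cy" (the principal point, pixels), "origin" and "rotation" of the camera in the world. Camera axes: x right, y down, z forward; pixel columns grow to the right and rows downward; lengths in m; the calibration is good to about 2 mm. The wrist camera is an equidistant fisheye: a pixel r from the principal point sees the ray r / f radians off the axis. A picture is of the moment at which its call begins. There is no depth.
- arm.close_job(): hands the job in; it is judged then, once.
The state is a dict: "clock": time; "q": joint angles; "joint_vel": joint speeds; "joint_efforts": joint torques, N m; "tool_pos": TCP position; "tool_rot": TCP orientation; "force": force on the tool from outside, world axes, zero at the start; "wrist_torque": the same for the moment, N m; "finger_gap": finger opening in m; "grip_force": force on a finger pad.
Only numpy, scipy, OpenCV 4.12 (cv2) and the standard library are available. Lean on these libraries where they do the work, as an engineer would, in place of code of your own. Each camera call takes 0.05 s, during which the arm holds its last target. There are 200 camera calls.

## Working session

There is one attempt and no reset: what is moved stays moved. The work goes in short steps, Python scripts to look and compute and a shell command to move; the robot and the scene stay as the last step left them, time stands still between calls to the robot, and variables do not carry over. Pictures are saved under pics/ and viewed, at most 14 in all, crops included, and the job is handed in when it is done.

```bash
mkdir -p pics; ls; python3 - <<'E'
from plant import arm
import cv2
for n in ("top","scene"):
    d=arm.get_image(n); cv2.imwrite(f"pics/{n}0.png",d["color"][:,:,::-1]); print(n,d["fovy"],d["cx"],d["cy"],d["origin"],d["rotation"])
s=arm.read_state(); print(s)
E
```

```text
pics
top 52.09391442528665 254.5422388929659 192.01267385303692 [ 0.42327106 -0.01739053  1.03000923] [-3.03470089  0.00942524 -1.57374137]
scene 50.24282798916644 258.9762910797542 190.22622103876662 [1.10325517 0.39011587 0.91281511] [-2.46642902  0.00814201  2.15018808]
{'clock': 0.1, 'q': array([-1.51213047e+00,  2.45731267e-01,  1.55889886e+00, -3.63322038e-05,
        1.33872859e+00, -1.74105546e-01]), 'joint_vel': array([ 0.00080039,  0.00017732, -0.00243   ,  0.0001604 , -0.00057973,
       -0.00038799]), 'joint_efforts': array([-4.85112087e-04, -4.30671895e+01, -3.27129257e+01, -2.05539627e-04,
        2.83937581e-03,  1.39051224e-05]), 'tool_pos': array([ 0.14990366, -0.63197788,  0.24429517]), 'tool_rot': array([-3.13984716e+00, -2.71121497e-04,  2.32779557e-01]), 'force': array([ 0.23383332,  0.18275689, -0.14020115]), 'wrist_torque': array([0.00704682, 0.03693106, 0.02187632]), 'grip_force': 0.0, 'finger_gap': 0.08535132280755292}
```

View pics/top0.png

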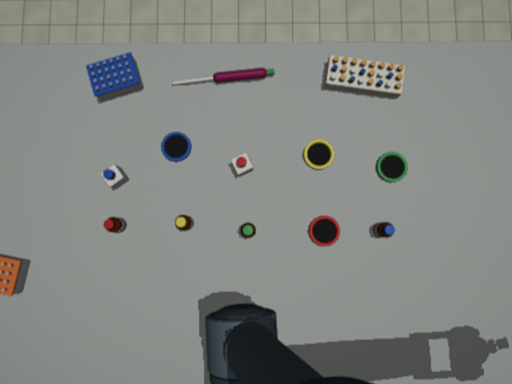

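View pics/scene0.png

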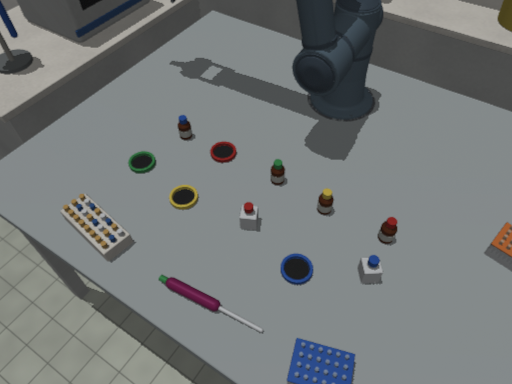

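The top view shows the round caps at red (113,225), yellow (182,223), green (248,230) and blue (387,230). The holders are at blue (176,147), yellow (319,154), green (392,167) and red (324,231), and the white bottles at (110,175) and (241,162). The scene view agrees.

```bash
cat > h.py <<'E'
import numpy as np, cv2
from scipy.spatial.transform import Rotation as R
from plant import arm
H={'red':[(0,8),(172,180)],'yellow':[(22,34)],'green':[(45,80)],'blue':[(100,125)]}
def rays(d,uv,fish=False):
    f=d["color"].shape[0]/2/np.tan(np.radians(d["fovy"]/2))
    p=(np.atleast_2d(uv)-[d["cx"],d["cy"]])/f
    if fish:
        r=np.linalg.norm(p,axis=1,keepdims=True); v=np.c_[p*np.sinc(r/np.pi),np.cos(r)]
    else: v=np.c_[p,np.ones(len(p))]
    rot=np.array(d["rotation"]); M=rot if rot.shape==(3,3) else R.from_euler('xyz',rot).as_matrix()
    return np.array(d["origin"]),v@M.T
def onplane(d,uv,z,fish=False):
    o,v=rays(d,uv,fish); return (o+v*((z-o[2])/v[:,2])[:,None])[:,:2]
def blobs(img,c,amin=25):
    h=cv2.cvtColor(img,cv2.COLOR_RGB2HSV); m=0
    for a,b in H[c]: m=m|cv2.inRange(h,(a,130,70),(b,255,255))
    return [k for k in cv2.findContours(m,cv2.RETR_EXTERNAL,cv2.CHAIN_APPROX_NONE)[0] if cv2.contourArea(k)>=amin]
E
python3 - <<'E'
from h import *
for n in ("top","scene"):
    d=arm.get_image(n)
    for c in H:
        for k in blobs(d["color"],c):
            a=cv2.contourArea(k)
            if a>1500: continue
            (u,v),r=cv2.minEnclosingCircle(k)
            if a>330:
                p=onplane(d,k[:,0],.014); q,rr=cv2.minEnclosingCircle(p.astype(np.float32)); print(n,c,'HOLD',(round(u),round(v)),a,np.round(q,4),round(rr,4))
            else:
                m=cv2.moments(k);uv=(m['m10']/m['m00'],m['m01']/m['m00'])
                print(n,c,'cap',(round(u),round(v)),a,'z.072',onplane(d,uv,.072).round(4)[0])
E
```

```text
top red cap (109, 224) 69.5 z.072 [0.449  0.3477]
top red HOLD (324, 230) 674.0 [ 0.4318 -0.1862] 0.039
top red cap (241, 162) 53.0 z.072 [0.602  0.0247]
top yellow cap (181, 222) 83.0 z.072 [0.4537 0.1716]
top yellow HOLD (318, 154) 628.5 [ 0.6326 -0.1754] 0.039
top green HOLD (391, 166) 609.5 [ 0.5969 -0.3657] 0.0382
top blue cap (389, 229) 67.5 z.072 [ 0.4337 -0.3339]
top blue cap (108, 174) 52.0 z.072 [0.5727 0.3538]
top blue HOLD (176, 146) 617.0 [0.6547 0.1993] 0.0389
top blue HOLD (113, 74) 1307.5 [0.8541 0.3729] 0.0749
scene red cap (391, 222) 61.5 z.072 [0.4493 0.3453]
scene red cap (248, 207) 54.0 z.072 [0.6044 0.0224]
scene red HOLD (223, 151) 366.0 [ 0.4377 -0.1863] 0.0424
scene yellow cap (326, 194) 66.0 z.072 [0.4578 0.1701]
scene yellow HOLD (183, 197) 493.5 [ 0.6383 -0.1757] 0.0421
scene yellow cap (508, 15) 276.5 z.072 [-0.7366  0.3502]
scene green cap (278, 163) 29.0 z.072 [0.4336 0.0056]
scene green HOLD (142, 162) 351.5 [ 0.6021 -0.3672] 0.039
scene blue cap (373, 261) 80.0 z.072 [0.5745 0.3514]
scene blue HOLD (296, 269) 719.0 [0.6592 0.1996] 0.0408
scene blue cap (182, 119) 29.0 z.072 [ 0.4352 -0.3376]
scene blue cap (6, 22) 33.0 z.072 [ 0.3757 -1.2882]
```

```bash
cat >> h.py <<'E'
def go(x,y,z,yaw=0.):
    "print normalised row to reach a target, from the measured pose"
    s=arm.read_state(); M=R.from_euler('xyz',s["tool_rot"]); T=R.from_euler('xyz',[np.pi,0,yaw])
    t=M.inv().apply(np.array([x,y,z])-s["tool_pos"]); a=(M.inv()*T).as_rotvec()
    print('t',(t/.6).round(4),'a',(a/np.pi).round(4),'rows',round(np.linalg.norm(t)/.0625,1),'clock',s["clock"],'q',s["q"].round(2))
E
python3 -m inch '[{"tx":0.1,"ty":-0.065,"tz":0.013,"az":0.037},{"tx":0.18,"ty":-0.12,"tz":0.025,"az":0.074},{"tx":0.26,"ty":-0.17,"tz":0.03,"az":0.074},{"tx":0.34,"ty":-0.22,"tz":0.04,"az":0.074},{"tx":0.42,"ty":-0.27,"tz":0.05,"az":0.074}]'
python3 - <<'E'
from h import *
go(.434,-.335,.2)
H['green']=[(40,90)]
d=arm.get_image("top"); i=d["color"][215:245,235:262]; h=cv2.cvtColor(i,cv2.COLOR_RGB2HSV)
m=cv2.inRange(h,(45,80,50),(80,255,255)); ys,xs=np.nonzero(m); print(len(xs),onplane(d,(xs.mean()+235,ys.mean()+215),.072))
E
```

```text
t [ 0.5749 -0.3726  0.0749] a [-0.0004 -0.      0.0741] rows 6.6 clock 0.2 q [-1.51  0.25  1.56 -0.    1.34 -0.17]
96 [[0.43395826 0.00936597]]invalid input at $[0]: expected keys tx, ty, tz, ax, ay, az, grip
```

```bash

python3 -m inch '[{"tx":0.1,"ty":-0.065,"tz":0.013,"ax":0,"ay":0,"az":0.037,"grip":0},{"tx":0.18,"ty":-0.12,"tz":0.025,"ax":0,"ay":0,"az":0.074,"grip":0},{"tx":0.26,"ty":-0.17,"tz":0.03,"ax":0,"ay":0,"az":0.074,"grip":0},{"tx":0.34,"ty":-0.22,"tz":0.04,"ax":0,"ay":0,"az":0.074,"grip":0},{"tx":0.42,"ty":-0.27,"tz":0.05,"ax":0,"ay":0,"az":0.074,"grip":0}]'
python3 - <<'E'
from h import *
go(.434,-.335,.2)
E
```

```text
clock: 0.88
tool_pos: [0.3589, -0.4152, 0.2153]
tool_rot: [3.141, -0.0, 0.0]
force: [1.0, -0.8, 0.1]
finger_gap: 0.0856
grip_force: 0.0
t [ 0.1252 -0.1337  0.0254] a [ 0.0001 -0.0001  0.0001] rows 1.8 clock 0.875 q [-1.06  0.04  1.84  0.    1.26  0.51]
```

```bash

python3 -m inch '[{"tx":0.063,"ty":-0.066,"tz":0.013,"ax":0,"ay":0,"az":0,"grip":0},{"tx":0.125,"ty":-0.133,"tz":0.025,"ax":0,"ay":0,"az":0,"grip":0},{"tx":0.125,"ty":-0.133,"tz":0.025,"ax":0,"ay":0,"az":0,"grip":0},{"tx":0.125,"ty":-0.133,"tz":0.025,"ax":0,"ay":0,"az":0,"grip":0}]'
python3 - <<'E'
from h import *
d=arm.get_image("wrist"); cv2.imwrite("pics/w1.png",d["color"][:,:,::-1]); print(d["origin"],d["rotation"],d["fovy"])
for k in blobs(d["color"],'blue',60):
    m=cv2.moments(k);uv=(m['m10']/m['m00'],m['m01']/m['m00']); print(uv,m['m00'],onplane(d,uv,.074,True))
go(.434,-.335,.2)
E
```

```text
clock: 1.38
tool_pos: [0.4327, -0.3371, 0.2004]
tool_rot: [3.141, 0.0, 0.001]
force: [-0.5, -0.1, 0.1]
finger_gap: 0.0855
grip_force: 0.0
[ 0.51408011 -0.3367974   0.32901041] [ 2.82053813e+00 -8.06553020e-04 -1.57046817e+00] 65.70646984690485
(250.02173913043478, 180.57938076416335) 506.0 [[ 0.4357384  -0.33441027]]
t [ 0.0027 -0.0044  0.0009] a [ 0.0002 -0.     -0.0002] rows 0.1 clock 1.425 q [-0.87  0.05  1.86 -0.    1.23  0.7 ]
```

View pics/w1.png

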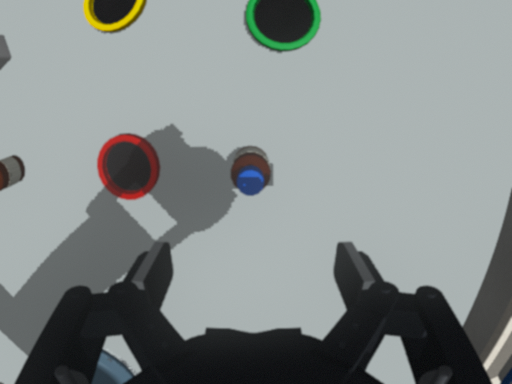

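The wrist view shows the blue cap at (250,180), which casts to (0.436,-0.334). That agrees with the other views, and it lies between the fingers.

```bash

python3 -m inch '[{"tx":0.004,"ty":-0.004,"tz":0.1,"ax":0,"ay":0,"az":0,"grip":0},{"tx":0.004,"ty":-0.004,"tz":0.18,"ax":0,"ay":0,"az":0,"grip":0},{"tx":0.004,"ty":-0.004,"tz":0.24,"ax":0,"ay":0,"az":0,"grip":0},{"tx":0.004,"ty":-0.004,"tz":0.284,"ax":0,"ay":0,"az":0,"grip":0},{"tx":0.004,"ty":-0.004,"tz":0.284,"ax":0,"ay":0,"az":0,"grip":0}]'
python3 -m inch '[{"tx":0,"ty":0,"tz":0,"ax":0,"ay":0,"az":0,"grip":0.7},{"tx":0,"ty":0,"tz":0,"ax":0,"ay":0,"az":0,"grip":0.7},{"tx":0,"ty":0,"tz":0,"ax":0,"ay":0,"az":0,"grip":0.7},{"tx":0,"ty":0,"tz":0,"ax":0,"ay":0,"az":0,"grip":0.7},{"tx":0,"ty":0,"tz":0,"ax":0,"ay":0,"az":0,"grip":0.7}]'
```

```text
clock: 2.05
tool_pos: [0.4332, -0.3344, 0.028]
tool_rot: [-3.138, 0.003, -0.002]
force: [0.4, 0.1, -0.4]
finger_gap: 0.0855
grip_force: 0.0
clock: 2.68
tool_pos: [0.436, -0.3355, 0.0315]
tool_rot: [3.139, -0.002, 0.0]
force: [-1.3, 0.3, 6.0]
finger_gap: 0.0386
grip_force: 60.8
```

```bash

python3 -m inch '[{"tx":0,"ty":0,"tz":-0.03,"ax":0,"ay":0,"az":0,"grip":0.7},{"tx":0,"ty":0,"tz":-0.09,"ax":0,"ay":0,"az":0,"grip":0.7},{"tx":0,"ty":0,"tz":-0.16,"ax":0,"ay":0,"az":0,"grip":0.7},{"tx":0.01,"ty":-0.02,"tz":-0.22,"ax":0,"ay":0,"az":0,"grip":0.7},{"tx":0.04,"ty":-0.08,"tz":-0.23,"ax":0,"ay":0,"az":0,"grip":0.7}]'
python3 -m inch '[{"tx":0.03,"ty":-0.08,"tz":0,"ax":0,"ay":0,"az":0,"grip":0.7},{"tx":0.06,"ty":-0.16,"tz":0,"ax":0,"ay":0,"az":0,"grip":0.7},{"tx":0.1,"ty":-0.24,"tz":0,"ax":0,"ay":0,"az":0,"grip":0.7},{"tx":0.13,"ty":-0.32,"tz":0,"ax":0,"ay":0,"az":0,"grip":0.7},{"tx":0.16,"ty":-0.4,"tz":0,"ax":0,"ay":0,"az":0,"grip":0.7}]'
python3 - <<'E'
from h import *
go(.656,.199,.16)
E
```

```text
clock: 3.3
tool_pos: [0.4605, -0.2882, 0.1724]
tool_rot: [3.136, -0.005, -0.002]
force: [-0.2, -0.3, -1.3]
finger_gap: 0.0386
grip_force: 60.4
clock: 3.92
tool_pos: [0.5553, -0.0446, 0.1688]
tool_rot: [3.141, -0.001, 0.001]
force: [0.5, 0.5, -1.5]
finger_gap: 0.0382
grip_force: 60.4
t [ 0.168  -0.4059  0.0147] a [ 0.     -0.0002  0.0002] rows 4.2 clock 3.925 q [-0.28  0.11  1.86  0.    1.17  1.29]
```

```bash

python3 -m inch '[{"tx":0.035,"ty":-0.09,"tz":0,"ax":0,"ay":0,"az":0,"grip":0.7},{"tx":0.07,"ty":-0.18,"tz":0,"ax":0,"ay":0,"az":0,"grip":0.7},{"tx":0.11,"ty":-0.27,"tz":0,"ax":0,"ay":0,"az":0,"grip":0.7},{"tx":0.145,"ty":-0.35,"tz":0.01,"ax":0,"ay":0,"az":0,"grip":0.7},{"tx":0.165,"ty":-0.4,"tz":0.01,"ax":0,"ay":0,"az":0,"grip":0.7}]'
python3 -m inch '[{"tx":0,"ty":0,"tz":0,"ax":0,"ay":0,"az":0,"grip":0.7},{"tx":0,"ty":0,"tz":0,"ax":0,"ay":0,"az":0,"grip":0.7}]'
python3 - <<'E'
from h import *
d=arm.get_image("wrist"); cv2.imwrite("pics/w2.png",d["color"][:,:,::-1])
go(.656,.199,.035)
E
```

```text
clock: 4.55
tool_pos: [0.6538, 0.1961, 0.162]
tool_rot: [-3.142, 0.001, 0.002]
force: [0.4, -0.2, -0.9]
finger_gap: 0.0382
grip_force: 60.5
clock: 4.8
tool_pos: [0.6536, 0.1931, 0.1622]
tool_rot: [3.141, 0.0, 0.0]
force: [0.1, -0.1, -1.4]
finger_gap: 0.0383
grip_force: 60.5
t [ 0.0041 -0.0106  0.2119] a [ 0.0001  0.0001 -0.0001] rows 2.0 clock 4.85 q [ 0.12  0.39  1.53 -0.    1.22  1.69]
```

View pics/w2.png

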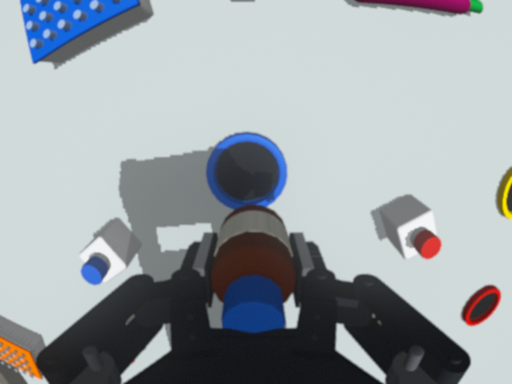

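The bottle hangs upright between the pads, and the blue ring is at (247,172) ahead of it. I'll check the ring's position from this view and then lower the bottle.

```bash

python3 - <<'E'
from h import *
d=arm.get_image("wrist")
print(onplane(d,[(247,133),(247,208),(207,172),(287,172)],.014,True).round(4))
E
python3 -m inch '[{"tx":0.004,"ty":-0.01,"tz":0.05,"ax":0,"ay":0,"az":0,"grip":0.7},{"tx":0.004,"ty":-0.01,"tz":0.11,"ax":0,"ay":0,"az":0,"grip":0.7},{"tx":0.004,"ty":-0.01,"tz":0.16,"ax":0,"ay":0,"az":0,"grip":0.7},{"tx":0.004,"ty":-0.01,"tz":0.19,"ax":0,"ay":0,"az":0,"grip":0.7},{"tx":0.004,"ty":-0.01,"tz":0.202,"ax":0,"ay":0,"az":0,"grip":0.7}]'
python3 -m inch '[{"tx":0,"ty":0,"tz":0.003,"ax":0,"ay":0,"az":0,"grip":0.7},{"tx":0,"ty":0,"tz":0.006,"ax":0,"ay":0,"az":0,"grip":0.7},{"tx":0,"ty":0,"tz":0.007,"ax":0,"ay":0,"az":0,"grip":0.7}]'
```

```text
[[0.6966 0.1983]
 [0.6211 0.1988]
 [0.6588 0.2375]
 [0.6587 0.1597]]
clock: 5.52
tool_pos: [0.656, 0.1989, 0.0399]
tool_rot: [3.141, 0.001, -0.001]
force: [0.3, -0.0, -0.8]
finger_gap: 0.0386
grip_force: 60.5
clock: 5.9
tool_pos: [0.657, 0.1997, 0.0374]
tool_rot: [-3.141, -0.002, 0.0]
force: [0.3, 0.3, -0.9]
finger_gap: 0.0383
grip_force: 60.5
```

```bash

python3 -m inch '[{"tx":0.002,"ty":0,"tz":0.003,"ax":0,"ay":0,"az":0,"grip":0.7},{"tx":0.002,"ty":0,"tz":0.003,"ax":0,"ay":0,"az":0,"grip":0.7}]'
python3 -m inch '[{"tx":0,"ty":0,"tz":0.002,"ax":0,"ay":0,"az":0,"grip":0.7},{"tx":0,"ty":0,"tz":0.002,"ax":0,"ay":0,"az":0,"grip":0.7}]'
```

```text
clock: 6.15
tool_pos: [0.6581, 0.1997, 0.0356]
tool_rot: [-3.141, -0.001, 0.0]
force: [-1.2, 0.0, 4.1]
finger_gap: 0.0384
grip_force: 61.0
clock: 6.4
tool_pos: [0.6582, 0.1998, 0.0356]
tool_rot: [3.142, -0.001, 0.001]
force: [-4.6, -0.6, 10.0]
finger_gap: 0.038
grip_force: 61.9
```

```bash

python3 -m inch '[{"tx":0,"ty":0,"tz":-0.002,"ax":0,"ay":0,"az":0,"grip":0.7},{"tx":0,"ty":0,"tz":-0.002,"ax":0,"ay":0,"az":0,"grip":0},{"tx":0,"ty":0,"tz":-0.002,"ax":0,"ay":0,"az":0,"grip":0},{"tx":0,"ty":0,"tz":-0.002,"ax":0,"ay":0,"az":0,"grip":0},{"tx":0,"ty":0,"tz":-0.002,"ax":0,"ay":0,"az":0,"grip":0}]'
python3 -m inch '[{"tx":0,"ty":0,"tz":0,"ax":0,"ay":0,"az":0,"grip":0},{"tx":0,"ty":0,"tz":0,"ax":0,"ay":0,"az":0,"grip":0},{"tx":0,"ty":0,"tz":-0.06,"ax":0,"ay":0,"az":0,"grip":0},{"tx":0,"ty":0,"tz":-0.15,"ax":0,"ay":0,"az":0,"grip":0},{"tx":0,"ty":0,"tz":-0.22,"ax":0,"ay":0,"az":0,"grip":0}]'
python3 - <<'E'
from h import *
d=arm.get_image("wrist"); cv2.imwrite("pics/w3.png",d["color"][:,:,::-1])
go(.449,.347,.19)
E
```

```text
clock: 7.02
tool_pos: [0.6575, 0.1995, 0.0345]
tool_rot: [3.142, 0.0, 0.0]
force: [0.7, -0.3, 0.7]
finger_gap: 0.0853
grip_force: 0.0
clock: 7.65
tool_pos: [0.6581, 0.1996, 0.1691]
tool_rot: [-3.141, -0.002, 0.0]
force: [0.2, -0.6, -0.4]
finger_gap: 0.0853
grip_force: 0.0
t [-0.3533 -0.2448 -0.0269] a [-0.0005 -0.0038  0.0002] rows 4.1 clock 7.7 q [0.13 0.39 1.5  0.   1.23 1.7 ]
```

View pics/w3.png

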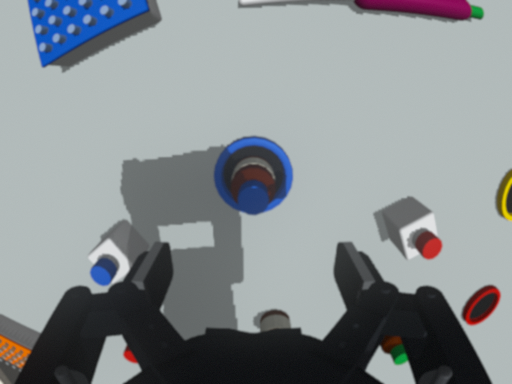

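The blue bottle stands in its holder, with its cap at (253,195) inside the ring. Next is red.

```bash

python3 -m inch '[{"tx":-0.06,"ty":-0.04,"tz":-0.02,"ax":0,"ay":0,"az":0,"grip":0},{"tx":-0.14,"ty":-0.1,"tz":-0.027,"ax":0,"ay":0,"az":0,"grip":0},{"tx":-0.22,"ty":-0.155,"tz":-0.027,"ax":0,"ay":0,"az":0,"grip":0},{"tx":-0.29,"ty":-0.2,"tz":-0.027,"ax":0,"ay":0,"az":0,"grip":0},{"tx":-0.35,"ty":-0.242,"tz":-0.027,"ax":0,"ay":0,"az":0,"grip":0}]'
python3 -m inch '[{"tx":0,"ty":0,"tz":0,"ax":0,"ay":0,"az":0,"grip":0},{"tx":0,"ty":0,"tz":0,"ax":0,"ay":0,"az":0,"grip":0}]'
python3 - <<'E'
from h import *
d=arm.get_image("wrist")
for k in blobs(d["color"],'red',60):
    m=cv2.moments(k);uv=(m['m10']/m['m00'],m['m01']/m['m00']); print(uv,m['m00'],onplane(d,uv,.074,True))
go(.45,.346,.03)
E
```

```text
clock: 8.32
tool_pos: [0.4458, 0.3455, 0.1828]
tool_rot: [-3.141, -0.0, 0.001]
force: [0.1, 0.6, 0.2]
finger_gap: 0.0852
grip_force: 0.0
clock: 8.57
tool_pos: [0.448, 0.3446, 0.1831]
tool_rot: [-3.142, -0.001, 0.0]
force: [0.7, -0.5, 0.9]
finger_gap: 0.0852
grip_force: 0.0
(250.51182618261825, 187.04895489548954) 606.0 [[0.45073351 0.34682111]]
t [ 0.0026 -0.0027  0.255 ] a [-0.     -0.0002 -0.0001] rows 2.4 clock 8.625 q [ 0.45  0.11  1.83 -0.    1.2   2.03]
```

```bash

python3 -m inch '[{"tx":0.003,"ty":-0.003,"tz":0.1,"ax":0,"ay":0,"az":0,"grip":0},{"tx":0.003,"ty":-0.003,"tz":0.17,"ax":0,"ay":0,"az":0,"grip":0},{"tx":0.003,"ty":-0.003,"tz":0.23,"ax":0,"ay":0,"az":0,"grip":0},{"tx":0.003,"ty":-0.003,"tz":0.254,"ax":0,"ay":0,"az":0,"grip":0},{"tx":0.003,"ty":-0.003,"tz":0.254,"ax":0,"ay":0,"az":0,"grip":0}]'
python3 -m inch '[{"tx":0,"ty":0,"tz":0,"ax":0,"ay":0,"az":0,"grip":0.7},{"tx":0,"ty":0,"tz":0,"ax":0,"ay":0,"az":0,"grip":0.7},{"tx":0,"ty":0,"tz":0,"ax":0,"ay":0,"az":0,"grip":0.7},{"tx":0,"ty":0,"tz":0,"ax":0,"ay":0,"az":0,"grip":0.7},{"tx":0,"ty":0,"tz":0,"ax":0,"ay":0,"az":0,"grip":0.7}]'
python3 -m inch '[{"tx":0,"ty":0,"tz":-0.03,"ax":0,"ay":0,"az":0,"grip":0.7},{"tx":0,"ty":0,"tz":-0.09,"ax":0,"ay":0,"az":0,"grip":0.7},{"tx":0,"ty":0,"tz":-0.16,"ax":0,"ay":0,"az":0,"grip":0.7},{"tx":0,"ty":0.0,"tz":-0.22,"ax":0,"ay":0,"az":0,"grip":0.7},{"tx":0,"ty":0.0,"tz":-0.23,"ax":0,"ay":0,"az":0,"grip":0.7}]'
python3 - <<'E'
from h import *
go(.434,-.186,.165)
E
```

```text
clock: 9.25
tool_pos: [0.4497, 0.346, 0.03]
tool_rot: [3.141, 0.001, -0.001]
force: [0.5, 0.3, -0.4]
finger_gap: 0.0854
grip_force: 0.0
clock: 9.88
tool_pos: [0.4504, 0.3471, 0.0321]
tool_rot: [-3.141, -0.002, 0.0]
force: [-0.1, -0.5, 6.2]
finger_gap: 0.0386
grip_force: 60.8
clock: 10.5
tool_pos: [0.4508, 0.3474, 0.1721]
tool_rot: [-3.139, -0.006, 0.001]
force: [0.1, 0.1, -2.0]
finger_gap: 0.0384
grip_force: 60.4
t [-0.0285  0.8889  0.0092] a [-0.0009 -0.0018  0.0002] rows 8.5 clock 10.5 q [0.46 0.13 1.83 0.   1.17 2.03]
```

```bash

python3 -m inch '[{"tx":0,"ty":0.05,"tz":0,"ax":0,"ay":0,"az":0,"grip":0.7},{"tx":-0.005,"ty":0.14,"tz":0,"ax":0,"ay":0,"az":0,"grip":0.7},{"tx":-0.01,"ty":0.23,"tz":0,"ax":0,"ay":0,"az":0,"grip":0.7},{"tx":-0.012,"ty":0.32,"tz":0,"ax":0,"ay":0,"az":0,"grip":0.7},{"tx":-0.014,"ty":0.41,"tz":0,"ax":0,"ay":0,"az":0,"grip":0.7}]'
python3 -m inch '[{"tx":0,"ty":0.09,"tz":0,"ax":0,"ay":0,"az":0,"grip":0.7},{"tx":-0.005,"ty":0.18,"tz":0,"ax":0,"ay":0,"az":0,"grip":0.7},{"tx":-0.01,"ty":0.27,"tz":0,"ax":0,"ay":0,"az":0,"grip":0.7},{"tx":-0.012,"ty":0.36,"tz":0,"ax":0,"ay":0,"az":0,"grip":0.7},{"tx":-0.014,"ty":0.43,"tz":0,"ax":0,"ay":0,"az":0,"grip":0.7}]'
python3 -m inch '[{"tx":0,"ty":0.025,"tz":0,"ax":0,"ay":0,"az":0,"grip":0.7},{"tx":0,"ty":0.05,"tz":0,"ax":0,"ay":0,"az":0,"grip":0.7},{"tx":0,"ty":0.05,"tz":0,"ax":0,"ay":0,"az":0,"grip":0.7}]'
python3 - <<'E'
from h import *
d=arm.get_image("wrist"); cv2.imwrite("pics/w4.png",d["color"][:,:,::-1])
for k in blobs(d["color"],'red',60):
    p=onplane(d,k[:,0],.014,True).astype(np.float32); print(len(k),cv2.minEnclosingCircle(p))
go(.434,-.186,.0362)
E
```

```text
clock: 11.12
tool_pos: [0.4396, 0.099, 0.1671]
tool_rot: [-3.142, 0.002, 0.001]
force: [1.7, -0.4, -0.5]
finger_gap: 0.0388
grip_force: 60.6
clock: 11.75
tool_pos: [0.4315, -0.159, 0.1671]
tool_rot: [-3.14, 0.002, -0.001]
force: [0.8, 0.3, -1.1]
finger_gap: 0.0386
grip_force: 60.6
clock: 12.12
tool_pos: [0.4326, -0.1872, 0.1681]
tool_rot: [-3.141, 0.001, 0.0]
force: [0.9, -0.6, -0.9]
finger_gap: 0.0381
grip_force: 60.6
195 ((0.2637290358543396, -0.18633615970611572), 0.05355750769376755)
217 ((0.4335883855819702, -0.18817012012004852), 0.039588604122400284)
74 ((0.6258929967880249, 0.07525753229856491), 0.023914195597171783)
t [ 0.0024 -0.001   0.2198] a [-0.0003  0.0002  0.0003] rows 2.1 clock 12.175 q [-0.65 -0.1   2.07  0.    1.17  0.92]
```

View pics/w4.png

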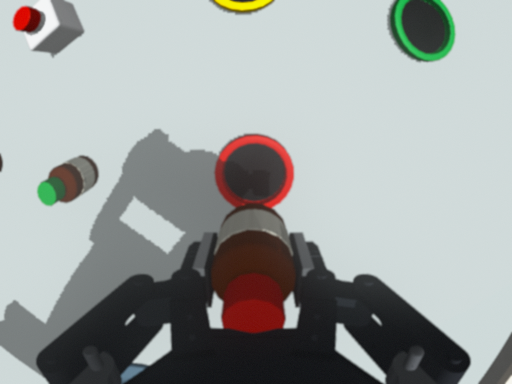

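The red bottle is held upright and the red ring at (254,172) fits (0.434,-0.188), radius 39.6 mm. Lowering now.

```bash

python3 -m inch '[{"tx":0.002,"ty":0,"tz":0.06,"ax":0,"ay":0,"az":0,"grip":0.7},{"tx":0.002,"ty":0,"tz":0.12,"ax":0,"ay":0,"az":0,"grip":0.7},{"tx":0.002,"ty":0,"tz":0.17,"ax":0,"ay":0,"az":0,"grip":0.7},{"tx":0.002,"ty":0,"tz":0.2,"ax":0,"ay":0,"az":0,"grip":0.7},{"tx":0.002,"ty":0,"tz":0.211,"ax":0,"ay":0,"az":0,"grip":0.7}]'
python3 -m inch '[{"tx":0,"ty":0,"tz":0.003,"ax":0,"ay":0,"az":0,"grip":0.7},{"tx":0,"ty":0,"tz":0.006,"ax":0,"ay":0,"az":0,"grip":0.7},{"tx":0,"ty":0,"tz":0.008,"ax":0,"ay":0,"az":0,"grip":0.7},{"tx":0,"ty":0,"tz":0.008,"ax":0,"ay":0,"az":0,"grip":0.7}]'
```

```text
clock: 12.8
tool_pos: [0.4334, -0.1859, 0.0408]
tool_rot: [-3.14, 0.002, 0.002]
force: [0.7, -0.1, -1.6]
finger_gap: 0.0382
grip_force: 60.6
clock: 13.3
tool_pos: [0.4341, -0.1876, 0.0374]
tool_rot: [3.141, -0.001, 0.0]
force: [0.5, -0.1, -1.5]
finger_gap: 0.0385
grip_force: 60.6
```

```bash

python3 -m inch '[{"tx":0,"ty":0,"tz":0.002,"ax":0,"ay":0,"az":0,"grip":0.7},{"tx":0,"ty":0,"tz":0.004,"ax":0,"ay":0,"az":0,"grip":0.7},{"tx":0,"ty":0,"tz":0.004,"ax":0,"ay":0,"az":0,"grip":0.7}]'
```

```text
clock: 13.68
tool_pos: [0.4342, -0.1877, 0.036]
tool_rot: [-3.141, 0.001, 0.001]
force: [-4.7, 3.6, 12.5]
finger_gap: 0.0382
grip_force: 62.2
```

It is on the floor (force up 12 N). I'll release, retreat and move towards green.

```bash

python3 -m inch '[{"tx":0,"ty":0,"tz":-0.002,"ax":0,"ay":0,"az":0,"grip":0.7},{"tx":0,"ty":0,"tz":-0.002,"ax":0,"ay":0,"az":0,"grip":0},{"tx":0,"ty":0,"tz":-0.002,"ax":0,"ay":0,"az":0,"grip":0},{"tx":0,"ty":0,"tz":-0.002,"ax":0,"ay":0,"az":0,"grip":0},{"tx":0,"ty":0,"tz":-0.002,"ax":0,"ay":0,"az":0,"grip":0}]'
python3 -m inch '[{"tx":0,"ty":0,"tz":0,"ax":0,"ay":0,"az":0,"grip":0},{"tx":0,"ty":0,"tz":0,"ax":0,"ay":0,"az":0,"grip":0},{"tx":0,"ty":0,"tz":-0.08,"ax":0,"ay":0,"az":0,"grip":0},{"tx":0,"ty":0,"tz":-0.17,"ax":0,"ay":0,"az":0,"grip":0},{"tx":0,"ty":0,"tz":-0.25,"ax":0,"ay":0,"az":0,"grip":0}]'
python3 -m inch '[{"tx":0,"ty":-0.06,"tz":0,"ax":0,"ay":0,"az":0,"grip":0},{"tx":0,"ty":-0.15,"tz":0,"ax":0,"ay":0,"az":0,"grip":0},{"tx":0,"ty":-0.24,"tz":0,"ax":0,"ay":0,"az":0,"grip":0},{"tx":0,"ty":-0.325,"tz":0,"ax":0,"ay":0,"az":0,"grip":0},{"tx":0,"ty":-0.325,"tz":0,"ax":0,"ay":0,"az":0,"grip":0}]'
python3 - <<'E'
from h import *
arm.get_image("top");d=arm.get_image("wrist"); cv2.imwrite("pics/w5.png",d["color"][:,:,::-1])
for k in blobs(d["color"],'green',60):
    m=cv2.moments(k);uv=(m['m10']/m['m00'],m['m01']/m['m00']); print(uv,m['m00'],onplane(d,uv,.074,True))
go(.434,.008,.03)
E
```

```text
clock: 14.3
tool_pos: [0.4339, -0.1875, 0.0358]
tool_rot: [-3.141, 0.0, 0.0]
force: [-0.0, 0.0, 0.2]
finger_gap: 0.0853
grip_force: 0.0
clock: 14.92
tool_pos: [0.4339, -0.1875, 0.1878]
tool_rot: [3.141, -0.001, 0.0]
force: [-0.1, -0.6, 0.5]
finger_gap: 0.0853
grip_force: 0.0
clock: 15.55
tool_pos: [0.4333, 0.0102, 0.1857]
tool_rot: [-3.141, 0.0, 0.006]
force: [-0.0, -0.5, 0.1]
finger_gap: 0.0857
grip_force: 0.0
(253.04215456674473, 186.2622950819672) 427.0 [[0.43612348 0.00872873]]
t [ 2.000e-04 -6.000e-04  2.599e-01] a [ 0.0001 -0.      0.0005] rows 2.5 clock 15.65 q [-0.24 -0.22  2.14 -0.    1.22  1.32]
```

View pics/w5.png

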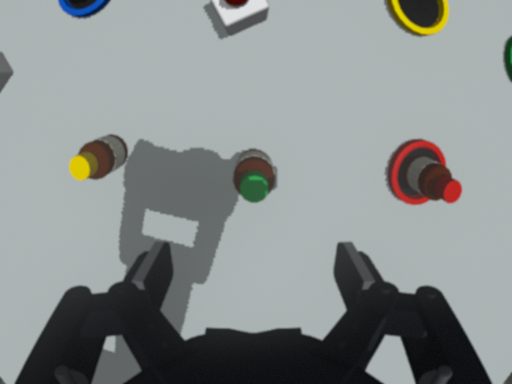

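The red bottle stands in its holder at (425,175). The green cap at (253,186) is centred between the fingers, at (0.436,0.009).

```bash

python3 -m inch '[{"tx":0.002,"ty":0,"tz":0.1,"ax":0,"ay":0,"az":0,"grip":0},{"tx":0.002,"ty":0,"tz":0.17,"ax":0,"ay":0,"az":0,"grip":0},{"tx":0.002,"ty":0,"tz":0.23,"ax":0,"ay":0,"az":0,"grip":0},{"tx":0.002,"ty":0,"tz":0.259,"ax":0,"ay":0,"az":0,"grip":0},{"tx":0.002,"ty":0,"tz":0.259,"ax":0,"ay":0,"az":0,"grip":0}]'
python3 -m inch '[{"tx":0,"ty":0,"tz":0,"ax":0,"ay":0,"az":0,"grip":0.7},{"tx":0,"ty":0,"tz":0,"ax":0,"ay":0,"az":0,"grip":0.7},{"tx":0,"ty":0,"tz":0,"ax":0,"ay":0,"az":0,"grip":0.7},{"tx":0,"ty":0,"tz":0,"ax":0,"ay":0,"az":0,"grip":0.7},{"tx":0,"ty":0,"tz":0,"ax":0,"ay":0,"az":0,"grip":0.7}]'
python3 -m inch '[{"tx":0,"ty":0,"tz":-0.03,"ax":0,"ay":0,"az":0,"grip":0.7},{"tx":0,"ty":0,"tz":-0.09,"ax":0,"ay":0,"az":0,"grip":0.7},{"tx":0,"ty":0,"tz":-0.16,"ax":0,"ay":0,"az":0,"grip":0.7},{"tx":0,"ty":0.0,"tz":-0.22,"ax":0,"ay":0,"az":0,"grip":0.7},{"tx":0,"ty":0.0,"tz":-0.23,"ax":0,"ay":0,"az":0,"grip":0.7}]'
python3 - <<'E'
from h import *
go(.599,-.367,.165)
E
```

```text
clock: 16.27
tool_pos: [0.434, 0.0065, 0.0292]
tool_rot: [-3.141, 0.003, -0.002]
force: [-0.1, -0.3, 1.0]
finger_gap: 0.0852
grip_force: 0.0
clock: 16.9
tool_pos: [0.4362, 0.0072, 0.0318]
tool_rot: [3.141, -0.002, 0.001]
force: [-0.2, -1.5, 6.7]
finger_gap: 0.0383
grip_force: 60.6
clock: 17.52
tool_pos: [0.4366, 0.0072, 0.1712]
tool_rot: [3.14, -0.006, 0.001]
force: [0.3, 0.3, -1.2]
finger_gap: 0.0386
grip_force: 60.4
t [0.2702 0.6239 0.0129] a [ 0.0005 -0.0019  0.0002] rows 6.5 clock 17.525 q [-0.24 -0.2   2.15  0.    1.18  1.33]
```

```bash

python3 -m inch '[{"tx":0.02,"ty":0.05,"tz":0,"ax":0,"ay":0,"az":0,"grip":0.7},{"tx":0.06,"ty":0.13,"tz":0,"ax":0,"ay":0,"az":0,"grip":0.7},{"tx":0.095,"ty":0.21,"tz":0,"ax":0,"ay":0,"az":0,"grip":0.7},{"tx":0.13,"ty":0.29,"tz":0,"ax":0,"ay":0,"az":0,"grip":0.7},{"tx":0.165,"ty":0.37,"tz":0,"ax":0,"ay":0,"az":0,"grip":0.7}]'
python3 -m inch '[{"tx":0.035,"ty":0.08,"tz":0,"ax":0,"ay":0,"az":0,"grip":0.7},{"tx":0.07,"ty":0.16,"tz":0,"ax":0,"ay":0,"az":0,"grip":0.7},{"tx":0.095,"ty":0.22,"tz":0,"ax":0,"ay":0,"az":0,"grip":0.7},{"tx":0.105,"ty":0.25,"tz":0,"ax":0,"ay":0,"az":0,"grip":0.7},{"tx":0.105,"ty":0.25,"tz":0,"ax":0,"ay":0,"az":0,"grip":0.7}]'
python3 -m inch '[{"tx":0,"ty":0,"tz":0,"ax":0,"ay":0,"az":0,"grip":0.7}]'
python3 - <<'E'
from h import *
d=arm.get_image("wrist")
for k in blobs(d["color"],'green',60):
    p=onplane(d,k[:,0],.014,True).astype(np.float32); print(len(k),cv2.minEnclosingCircle(p))
go(.599,-.367,.0362)
E
```

```text
clock: 18.15
tool_pos: [0.5338, -0.2155, 0.1663]
tool_rot: [-3.14, 0.002, 0.0]
force: [-0.6, 0.3, -0.8]
finger_gap: 0.0385
grip_force: 60.4
clock: 18.77
tool_pos: [0.5964, -0.3649, 0.166]
tool_rot: [-3.14, 0.002, -0.001]
force: [0.3, -0.5, -1.1]
finger_gap: 0.0389
grip_force: 60.5
clock: 18.9
tool_pos: [0.5965, -0.3632, 0.1669]
tool_rot: [-3.14, 0.002, 0.001]
force: [-0.4, 0.0, -1.2]
finger_gap: 0.0387
grip_force: 60.5
187 ((0.426220178604126, -0.36285582184791565), 0.0511152558028698)
215 ((0.6005589365959167, -0.36893990635871887), 0.03913818299770355)
t [0.0042 0.0068 0.2187] a [-0.0004  0.0005  0.0004] rows 2.1 clock 18.95 q [-0.71  0.43  1.48  0.    1.24  0.86]
```

The ring fits (0.6005,-0.369), radius 39 mm. Lowering now.

```bash

python3 -m inch '[{"tx":0.005,"ty":0.007,"tz":0.06,"ax":0,"ay":0,"az":0,"grip":0.7},{"tx":0.005,"ty":0.007,"tz":0.12,"ax":0,"ay":0,"az":0,"grip":0.7},{"tx":0.005,"ty":0.007,"tz":0.17,"ax":0,"ay":0,"az":0,"grip":0.7},{"tx":0.005,"ty":0.007,"tz":0.2,"ax":0,"ay":0,"az":0,"grip":0.7},{"tx":0.005,"ty":0.007,"tz":0.211,"ax":0,"ay":0,"az":0,"grip":0.7}]'
python3 -m inch '[{"tx":0,"ty":0,"tz":0.003,"ax":0,"ay":0,"az":0,"grip":0.7},{"tx":0,"ty":0,"tz":0.006,"ax":0,"ay":0,"az":0,"grip":0.7},{"tx":0,"ty":0,"tz":0.008,"ax":0,"ay":0,"az":0,"grip":0.7},{"tx":0,"ty":0,"tz":0.008,"ax":0,"ay":0,"az":0,"grip":0.7}]'
python3 -m inch '[{"tx":0,"ty":0,"tz":0.002,"ax":0,"ay":0,"az":0,"grip":0.7},{"tx":0,"ty":0,"tz":0.002,"ax":0,"ay":0,"az":0,"grip":0.7}]'
```

```text
clock: 19.58
tool_pos: [0.5998, -0.3678, 0.041]
tool_rot: [-3.141, 0.001, 0.001]
force: [-0.2, 0.3, -0.6]
finger_gap: 0.0387
grip_force: 60.5
clock: 20.08
tool_pos: [0.6003, -0.3688, 0.0375]
tool_rot: [3.141, -0.0, 0.0]
force: [-0.3, 0.4, -0.2]
finger_gap: 0.0386
grip_force: 60.5
clock: 20.32
tool_pos: [0.6002, -0.3687, 0.0359]
tool_rot: [3.142, -0.0, 0.0]
force: [0.3, -0.2, -1.5]
finger_gap: 0.0388
grip_force: 60.6
```

```bash

python3 -m inch '[{"tx":0,"ty":0,"tz":0.002,"ax":0,"ay":0,"az":0,"grip":0.7},{"tx":0,"ty":0,"tz":0.002,"ax":0,"ay":0,"az":0,"grip":0.7}]'
```

```text
clock: 20.58
tool_pos: [0.6003, -0.3688, 0.0359]
tool_rot: [3.142, 0.0, 0.0]
force: [-2.7, 1.4, 5.8]
finger_gap: 0.0382
grip_force: 61.2
```

```bash

python3 -m inch '[{"tx":0,"ty":0,"tz":0,"ax":0,"ay":0,"az":0,"grip":0.7},{"tx":0,"ty":0,"tz":-0.001,"ax":0,"ay":0,"az":0,"grip":0},{"tx":0,"ty":0,"tz":-0.001,"ax":0,"ay":0,"az":0,"grip":0},{"tx":0,"ty":0,"tz":-0.001,"ax":0,"ay":0,"az":0,"grip":0},{"tx":0,"ty":0,"tz":-0.001,"ax":0,"ay":0,"az":0,"grip":0}]'
python3 -m inch '[{"tx":0,"ty":0,"tz":0,"ax":0,"ay":0,"az":0,"grip":0},{"tx":0,"ty":0,"tz":0,"ax":0,"ay":0,"az":0,"grip":0},{"tx":0,"ty":0,"tz":-0.08,"ax":0,"ay":0,"az":0,"grip":0},{"tx":0,"ty":0,"tz":-0.17,"ax":0,"ay":0,"az":0,"grip":0},{"tx":0,"ty":0,"tz":-0.25,"ax":0,"ay":0,"az":0,"grip":0}]'
python3 -m inch '[{"tx":-0.02,"ty":-0.08,"tz":0,"ax":0,"ay":0,"az":0,"grip":0},{"tx":-0.045,"ty":-0.17,"tz":0,"ax":0,"ay":0,"az":0,"grip":0},{"tx":-0.07,"ty":-0.26,"tz":0,"ax":0,"ay":0,"az":0,"grip":0},{"tx":-0.095,"ty":-0.35,"tz":0,"ax":0,"ay":0,"az":0,"grip":0},{"tx":-0.12,"ty":-0.44,"tz":0,"ax":0,"ay":0,"az":0,"grip":0}]'
python3 -m inch '[{"tx":-0.02,"ty":-0.09,"tz":0,"ax":0,"ay":0,"az":0,"grip":0},{"tx":-0.045,"ty":-0.18,"tz":0,"ax":0,"ay":0,"az":0,"grip":0},{"tx":-0.07,"ty":-0.27,"tz":0,"ax":0,"ay":0,"az":0,"grip":0},{"tx":-0.095,"ty":-0.36,"tz":0,"ax":0,"ay":0,"az":0,"grip":0},{"tx":-0.12,"ty":-0.44,"tz":0,"ax":0,"ay":0,"az":0,"grip":0}]'
python3 -m inch '[{"tx":0,"ty":-0.02,"tz":0,"ax":0,"ay":0,"az":0,"grip":0},{"tx":0,"ty":-0.02,"tz":0,"ax":0,"ay":0,"az":0,"grip":0}]'
python3 - <<'E'
from h import *
d=arm.get_image("wrist")
for k in blobs(d["color"],'yellow',60):
    m=cv2.moments(k);uv=(m['m10']/m['m00'],m['m01']/m['m00']); print(uv,m['m00'],onplane(d,uv,.074,True))
go(.456,.171,.03)
d=arm.get_image("scene"); cv2.imwrite("pics/s6.png",d["color"][:,:,::-1])
E
```

```text
clock: 21.2
tool_pos: [0.6002, -0.3686, 0.0352]
tool_rot: [-3.142, 0.0, 0.0]
force: [-0.8, 0.2, -0.3]
finger_gap: 0.0853
grip_force: 0.0
clock: 21.82
tool_pos: [0.6003, -0.3687, 0.1874]
tool_rot: [3.141, -0.001, 0.0]
force: [-0.0, 0.2, -0.6]
finger_gap: 0.0855
grip_force: 0.0
clock: 22.45
tool_pos: [0.5274, -0.103, 0.1855]
tool_rot: [3.142, -0.001, -0.0]
force: [-0.1, 0.6, 0.8]
finger_gap: 0.0852
grip_force: 0.0
clock: 23.08
tool_pos: [0.4553, 0.1611, 0.1856]
tool_rot: [-3.141, -0.001, 0.001]
force: [-0.0, -0.3, -0.4]
finger_gap: 0.0856
grip_force: 0.0
clock: 23.32
tool_pos: [0.4562, 0.1715, 0.1855]
tool_rot: [3.141, -0.001, 0.002]
force: [-0.0, -0.5, 0.3]
finger_gap: 0.0853
grip_force: 0.0
(253.6154992548435, 188.73298559364133) 671.0 [[0.45665101 0.17107052]]
(500.51666666666665, 46.176923076923075) 520.0 [[ 0.61065834 -0.08193695]]
t [-0.0008 -0.0003  0.259 ] a [ 0.0001 -0.0001  0.0001] rows 2.5 clock 23.375 q [ 0.13 -0.08  2.02 -0.    1.2   1.7 ]
```

View pics/s6.png

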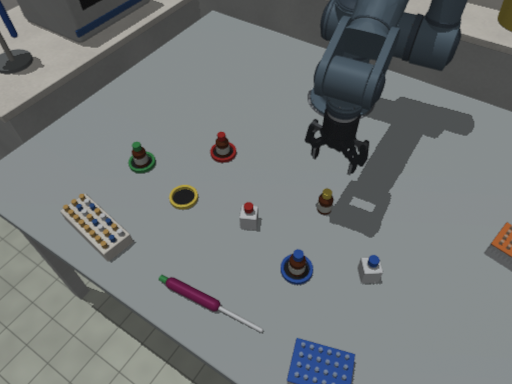

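Green (141,155), red (222,146) and blue (297,265) all stand in their holders. Yellow (326,203) is under the gripper.

```bash

python3 -m inch '[{"tx":0,"ty":0,"tz":0.1,"ax":0,"ay":0,"az":0,"grip":0},{"tx":0,"ty":0,"tz":0.17,"ax":0,"ay":0,"az":0,"grip":0},{"tx":0,"ty":0,"tz":0.23,"ax":0,"ay":0,"az":0,"grip":0},{"tx":0,"ty":0,"tz":0.258,"ax":0,"ay":0,"az":0,"grip":0},{"tx":0,"ty":0,"tz":0.258,"ax":0,"ay":0,"az":0,"grip":0}]'
python3 -m inch '[{"tx":0,"ty":0,"tz":0,"ax":0,"ay":0,"az":0,"grip":0.7},{"tx":0,"ty":0,"tz":0,"ax":0,"ay":0,"az":0,"grip":0.7},{"tx":0,"ty":0,"tz":0,"ax":0,"ay":0,"az":0,"grip":0.7},{"tx":0,"ty":0,"tz":0,"ax":0,"ay":0,"az":0,"grip":0.7},{"tx":0,"ty":0,"tz":0,"ax":0,"ay":0,"az":0,"grip":0.7}]'
python3 -m inch '[{"tx":0,"ty":0,"tz":-0.03,"ax":0,"ay":0,"az":0,"grip":0.7},{"tx":0,"ty":0,"tz":-0.09,"ax":0,"ay":0,"az":0,"grip":0.7},{"tx":0,"ty":0,"tz":-0.16,"ax":0,"ay":0,"az":0,"grip":0.7},{"tx":0,"ty":0.0,"tz":-0.22,"ax":0,"ay":0,"az":0,"grip":0.7},{"tx":0,"ty":0.0,"tz":-0.23,"ax":0,"ay":0,"az":0,"grip":0.7}]'
python3 - <<'E'
from h import *
go(.635,-.176,.165)
E
```

```text
clock: 24.05
tool_pos: [0.4558, 0.1705, 0.0299]
tool_rot: [3.141, 0.002, -0.001]
force: [1.3, -0.1, 0.5]
finger_gap: 0.0853
grip_force: 0.0
clock: 24.68
tool_pos: [0.4572, 0.1715, 0.032]
tool_rot: [-3.141, -0.003, 0.001]
force: [-1.8, -0.5, 5.5]
finger_gap: 0.0382
grip_force: 60.3
clock: 25.3
tool_pos: [0.4577, 0.1717, 0.1715]
tool_rot: [-3.141, -0.006, 0.001]
force: [1.0, -1.5, -1.7]
finger_gap: 0.038
grip_force: 60.4
t [0.2951 0.5796 0.0123] a [-0.0003 -0.002   0.0002] rows 6.2 clock 25.3 q [ 0.13 -0.06  2.03  0.    1.17  1.7 ]
```

```bash

python3 -m inch '[{"tx":0.025,"ty":0.05,"tz":0,"ax":0,"ay":0,"az":0,"grip":0.7},{"tx":0.065,"ty":0.13,"tz":0,"ax":0,"ay":0,"az":0,"grip":0.7},{"tx":0.105,"ty":0.21,"tz":0,"ax":0,"ay":0,"az":0,"grip":0.7},{"tx":0.145,"ty":0.285,"tz":0,"ax":0,"ay":0,"az":0,"grip":0.7},{"tx":0.185,"ty":0.36,"tz":0,"ax":0,"ay":0,"az":0,"grip":0.7}]'
python3 -m inch '[{"tx":0.035,"ty":0.07,"tz":0,"ax":0,"ay":0,"az":0,"grip":0.7},{"tx":0.07,"ty":0.14,"tz":0,"ax":0,"ay":0,"az":0,"grip":0.7},{"tx":0.095,"ty":0.19,"tz":0,"ax":0,"ay":0,"az":0,"grip":0.7},{"tx":0.11,"ty":0.22,"tz":0,"ax":0,"ay":0,"az":0,"grip":0.7},{"tx":0.11,"ty":0.22,"tz":0,"ax":0,"ay":0,"az":0,"grip":0.7}]'
python3 -m inch '[{"tx":0,"ty":0,"tz":0,"ax":0,"ay":0,"az":0,"grip":0.7}]'
python3 - <<'E'
from h import *
d=arm.get_image("wrist")
for k in blobs(d["color"],'yellow',60):
    p=onplane(d,k[:,0],.014,True).astype(np.float32); print(len(k),cv2.minEnclosingCircle(p))
go(.635,-.176,.0362)
E
```

```text
clock: 25.92
tool_pos: [0.5667, -0.046, 0.1666]
tool_rot: [-3.141, 0.003, 0.0]
force: [0.2, 0.4, -1.1]
finger_gap: 0.0382
grip_force: 60.5
clock: 26.55
tool_pos: [0.6328, -0.177, 0.1673]
tool_rot: [-3.141, 0.002, -0.001]
force: [0.3, 0.5, -2.0]
finger_gap: 0.0383
grip_force: 60.5
clock: 26.68
tool_pos: [0.6325, -0.1753, 0.1678]
tool_rot: [-3.141, 0.001, 0.001]
force: [-0.9, 0.2, 0.0]
finger_gap: 0.0388
grip_force: 60.5
193 ((0.4598001539707184, -0.17595060169696808), 0.05295419692993164)
218 ((0.6345768570899963, -0.1778423935174942), 0.040026210248470306)
t [0.0042 0.0015 0.2197] a [-0.0002  0.0003  0.0005] rows 2.1 clock 26.725 q [-0.44  0.33  1.6   0.    1.21  1.13]
```

```bash

python3 -m inch '[{"tx":0.003,"ty":0.003,"tz":0.06,"ax":0,"ay":0,"az":0,"grip":0.7},{"tx":0.003,"ty":0.003,"tz":0.12,"ax":0,"ay":0,"az":0,"grip":0.7},{"tx":0.003,"ty":0.003,"tz":0.17,"ax":0,"ay":0,"az":0,"grip":0.7},{"tx":0.003,"ty":0.003,"tz":0.2,"ax":0,"ay":0,"az":0,"grip":0.7},{"tx":0.003,"ty":0.003,"tz":0.211,"ax":0,"ay":0,"az":0,"grip":0.7}]'
python3 -m inch '[{"tx":0,"ty":0,"tz":0.003,"ax":0,"ay":0,"az":0,"grip":0.7},{"tx":0,"ty":0,"tz":0.006,"ax":0,"ay":0,"az":0,"grip":0.7},{"tx":0,"ty":0,"tz":0.009,"ax":0,"ay":0,"az":0,"grip":0.7},{"tx":0,"ty":0,"tz":0.009,"ax":0,"ay":0,"az":0,"grip":0.7}]'
python3 -m inch '[{"tx":0,"ty":0,"tz":0.002,"ax":0,"ay":0,"az":0,"grip":0.7},{"tx":0,"ty":0,"tz":0.002,"ax":0,"ay":0,"az":0,"grip":0.7}]'
```

```text
clock: 27.35
tool_pos: [0.6345, -0.1776, 0.0411]
tool_rot: [-3.141, 0.001, 0.001]
force: [-0.6, -0.3, -0.7]
finger_gap: 0.0386
grip_force: 60.5
clock: 27.85
tool_pos: [0.635, -0.1785, 0.0368]
tool_rot: [3.141, -0.0, 0.0]
force: [-0.7, 0.3, -1.0]
finger_gap: 0.0388
grip_force: 60.5
clock: 28.1
tool_pos: [0.6352, -0.1786, 0.0361]
tool_rot: [3.141, -0.0, 0.0]
force: [-1.3, 0.4, 4.3]
finger_gap: 0.0387
grip_force: 61.0
```

The bottle is in contact with the holder floor. I'll press down 0.6 mm more, release and retreat.

```bash

python3 -m inch '[{"tx":0,"ty":0,"tz":0.001,"ax":0,"ay":0,"az":0,"grip":0.7},{"tx":0,"ty":0,"tz":0,"ax":0,"ay":0,"az":0,"grip":0},{"tx":0,"ty":0,"tz":0,"ax":0,"ay":0,"az":0,"grip":0},{"tx":0,"ty":0,"tz":0,"ax":0,"ay":0,"az":0,"grip":0},{"tx":0,"ty":0,"tz":0,"ax":0,"ay":0,"az":0,"grip":0}]'
python3 -m inch '[{"tx":0,"ty":0,"tz":0,"ax":0,"ay":0,"az":0,"grip":0},{"tx":0,"ty":0,"tz":0,"ax":0,"ay":0,"az":0,"grip":0},{"tx":0,"ty":0,"tz":-0.08,"ax":0,"ay":0,"az":0,"grip":0},{"tx":0,"ty":0,"tz":-0.17,"ax":0,"ay":0,"az":0,"grip":0},{"tx":0,"ty":0,"tz":-0.25,"ax":0,"ay":0,"az":0,"grip":0}]'
python3 -m inch '[{"tx":-0.1,"ty":0,"tz":-0.05,"ax":0,"ay":0,"az":0,"grip":0},{"tx":-0.2,"ty":0,"tz":-0.1,"ax":0,"ay":0,"az":0,"grip":0},{"tx":-0.3,"ty":0,"tz":-0.12,"ax":0,"ay":0,"az":0,"grip":0},{"tx":-0.35,"ty":0,"tz":-0.12,"ax":0,"ay":0,"az":0,"grip":0},{"tx":-0.35,"ty":0,"tz":-0.12,"ax":0,"ay":0,"az":0,"grip":0}]'
python3 - <<'E'
from h import *
d=arm.get_image("scene"); cv2.imwrite("pics/s7.png",d["color"][:,:,::-1])
E
```

```text
clock: 28.72
tool_pos: [0.6348, -0.1784, 0.0351]
tool_rot: [-3.141, 0.0, 0.0]
force: [0.1, 0.2, -0.1]
finger_gap: 0.0854
grip_force: 0.0
clock: 29.35
tool_pos: [0.635, -0.1785, 0.1874]
tool_rot: [3.141, -0.001, 0.0]
force: [0.1, 0.6, -0.2]
finger_gap: 0.0853
grip_force: 0.0
clock: 29.98
tool_pos: [0.4235, -0.1784, 0.2577]
tool_rot: [3.141, -0.001, -0.001]
force: [0.3, 0.9, -0.1]
finger_gap: 0.0852
grip_force: 0.0
```

View pics/s7.png

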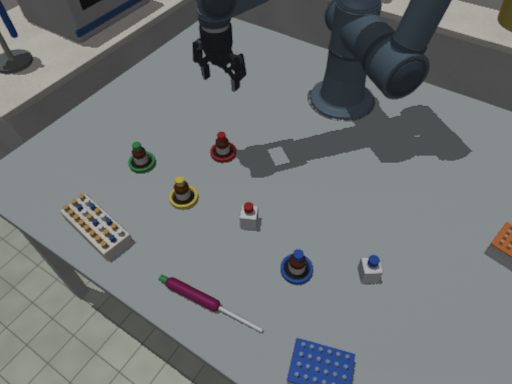

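All four amber bottles stand in their matching holders: green (141,155), red (222,146), yellow (182,190) and blue (297,265). The white bottles at (249,215) and (372,267) are unmoved, and the arm is clear.

```bash
python3 -c "
from plant import arm
print(arm.close_job())"
```

```text
the job is handed in; nothing more can be done
None
```

I stood all four amber bottles upright in the holders matching their caps, left both white bottles where they were, and handed the job in at about 30 s of the 102 s allowed; the judge's verdict was not shown.

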